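Refit the gas burner caps after washing

TASK

Take the two washed black burner caps out of the wooden drying block and put each back on its own burner of the gas hob, the large cap on the large burner and the small one on the small burner: black enamel face up, foot down in the burner's pocket, lying level and fully home. Do not drop a cap, and leave the red jar lid and everything else on the counter where it is.

Things in the scene. Friction and masses are not known exactly. Their poses are not given: they have to be found in the camera images.
- cap_large_center (a point): Centre of the large burner cap's rim plate: a black enamelled disc, diameter 66 mm, 9 mm thick; underside bare aluminium with a round foot, diameter 42 mm, reaching 10.5 mm below this point. About 140 g. z axis points out of the black top face. Starts on edge in a groove, leaning some 16 degrees from upright towards its aluminium side (black face a little upwards).
- cap_small_center (a point): Centre of the small burner cap's rim plate: a black enamelled disc, diameter 52 mm, 9 mm thick; underside bare aluminium with a round foot, diameter 29 mm, reaching 10.5 mm below this point. About 90 g. z axis points out of the black top face. Starts on edge in a groove, leaning some 16 degrees from upright towards its aluminium side (black face a little upwards).
- cap_large: The large burner cap itself: same axes as its centre point, but this origin lies off the cap near the groove's floor; use the centre point for its position.
- cap_small: The small burner cap itself: same axes as its centre point, but this origin lies off the cap near the groove's floor; use the centre point for its position.
- burner_large_seat (a point): Centre of the top rim of the large burner's aluminium crown, z up, 40 mm above the worktop. Crown: diameter 56 mm, 32 mm high over the hob plate; pocket in its top, diameter 46 mm, 9 mm deep, for the large cap's foot. Cap seated: its centre 4.5 mm above this point, overhanging the crown 5 mm all round. Base collar 6 mm high, 8 mm wide. The two burners may change places. Fixed.
- burner_small_seat (a point): Centre of the top rim of the small burner's aluminium crown, z up, 40 mm above the worktop. Crown: diameter 42 mm, 32 mm high over the hob plate; pocket in its top, diameter 33 mm, 9 mm deep, for the small cap's foot. Cap seated: its centre 4.5 mm above this point, overhanging the crown 5 mm all round. Base collar 6 mm high, 8 mm wide. The two burners may change places. Fixed.
- rack: Wooden drying block, 100 (x) x 200 (y) x 32 mm high, origin at the centre of its underside. Three grooves run across it along its x axis, at y = -60, 0 and +60 mm, each 11.5 mm wide, 10 mm deep, floor 22 mm above the worktop. The two caps and a red jar lid stand in them, one in each, in any order. Fixed.
- hob: Stainless gas hob plate, 290 (x) x 510 (y) x 8 mm, origin at the centre of its underside. Burners 20 mm to the -x side of its middle, at y = -130 and +90 mm; two control knobs 30 mm high at y = +205 mm. Fixed.
- jar_lid_center (a point): Centre of a red jar lid, diameter 58 mm, 9 mm thick, standing on edge and leaning in the remaining groove of the drying block. Bystander.
- moka: Aluminium moka pot, diameter 90 mm, 165 mm high, standing upright on the far half of the hob, near the knobs. Origin at the centre of its underside. Bystander.
- mug: White mug, diameter 80 mm, 90 mm high, handle on its +y side; origin at the centre of its underside. Bystander.
- shaker: Blue salt shaker on the near edge of the hob, between the burners, diameter 42 mm, 78 mm high; origin at the centre of its underside. Bystander.
- spatula: Spatula, 260 mm long, lying flat to the +y side of the drying block. Bystander.
- pan_support: Black cast-iron pan support, 135 mm square, 30 mm high, lying on the counter beside the hob, at the -y end; origin at the centre of its underside. Bystander.
There are look-alikes about, which are no part of the job. Leave any yellow look-alike of the cap_large alone. What is shaped like the cap_small but yellow is not meant.

How it is judged:
By the outcome, as a careful person would: the job done as asked, in the order asked, and still so for the second after the job is handed in, with the robot touching nothing.
It also fails if it takes over 69 s, if anything falls off the work surface, if the arm or the gripper's body presses on something with over 40 N, if the wrist force passes 120 N, or if a joint passes its speed limit or range.

ROBOT

A 6-joint arm with a two-finger parallel gripper is mounted at the origin on the work surface. World frame = base frame: x ahead of the robot, y to its left, z up, the work surface at z = 0. Lengths are in mm, angles in rad, forces in N, time in s.
With the tool pointing down it reaches from about 275 to 750 mm from the base axis. Payload 10.2 kg.
Tool frame: the origin (TCP) lies on the front face of the gripper's body, between the roots of the fingers; the fingertips stand 73 mm ahead of it and the grasp point (between the pads) lies 54 mm ahead of it; z points along the fingers, y is the direction in which the jaws open and shut (so a half turn about z gives the same grasp; the last joint's range is limited). The gripper opens to 85 mm and grips with 20 to 120 N. Pads are 22 mm wide; open, the fingers measure 114 mm over their backs; the gripper's body (76 mm by 85 mm) begins 54 mm behind the grasp point. The pads swing forward as they close: fully open they stand 13 mm farther back than shut.
Start: joints at [1.065, 0.313, 1.498, -0, 1.331, -0.223], TCP at [146.512, 504.149, 303.894] pointing down, gripper open.
Joint ranges: [-2.94, 2.94], [-0.97, 2.17], [0.19, 2.56], [-1.23, 4.37], [0.02, 3.11], [-2.88, 2.88]. Speed limits (rad/s): [2.39, 2.39, 3.01, 3.14, 3.14, 3.14].

INTERFACE

Orientations are given as a unit quaternion [w, x, y, z].
In Python, from rig import ctrl gives the robot as it stands.
- The arm moves only by the tool move_arm, never from a script. Its argument "series" is a list of rows, each a list of 3 entries, a list of its own where there are three numbers: the shift along the tool's x, y, z in mm, then the turn about the tool's z in degrees, then the opening, from 0 (shut) to 1 (fully open). In form: [[[tx, ty, tz], yaw, grip], ...]. A call has 1 to 10 rows; each row is the pose to reach, as a shift and turn from the pose commanded when the call began, along the tool's axes at that moment; what a row does not reach only later rows make up. A row lasts 1/8 s, in which the tool goes at most 62.5 mm and 10.7 degrees, less where a joint would pass 70% of its speed; a pose out of reach is approached as far as the arm can. A call with a gripper value outside its range is refused whole. The fingers move at their own pace and stop on an object; "force" is the grip in N (left out, the last holds). Time passes only in rows, so rows that repeat a pose let the fingers close. It gives the time, the measured TCP pose, the force and the opening at its end, in the units of the state.
- ctrl.sense(): the state, without advancing time (a new reading comes with each control period).
- ctrl.capture(name): name is "scene" or "top" or "wrist"; returns (picture, depth): 480x640x3 uint8, red, green, blue; 480x640 float32, mm along the optical axis (not along the pixel's ray), 0 where there is no reading.
- ctrl.camera_model(name): a dict with "fov_y" (degrees; the focal length in pixels is half the picture's height over the tangent of half this angle, whatever the lens; pixels are square), "cx", "cy" (the principal point, pixels), "dist_coeffs" ([k1, k2, p1, p2, k3] as OpenCV has them; the pictures are not rectified), "rvec" (rotation vector, rad) and "tvec" (3), from world to camera coordinates, as OpenCV has them. Camera axes: x right, y down, z forward; pixel columns grow to the right and rows downward; lengths in mm; the calibration is good to about 2 mm. A picture is of the moment at which its call begins: read the wrist's pose just before it. camera_model takes no time and is no camera call; for the wrist camera it gives the pose at the moment of the call.
- ctrl.finish_job(): hands the job in, once; it reports no verdict.
The state is a dict: "time_s": time; "joints": joint angles; "dq": joint speeds; "tau": joint torques, N m; "eef_pos": TCP position; "ee_rot": TCP orientation; "force": force on the tool from outside, world axes, zero at the start; "wrist_torque": the same for the moment, N m; "grip_width": opening from 0.0 (shut) to 1.0 (fully open).
Only numpy, scipy, OpenCV 4.12 (cv2) and the standard library are available. Lean on these libraries where they do the work, as an engineer would, in place of code of your own. Each camera call takes 0.05 s, during which the arm holds its last target.

## Working session

There is one attempt and no reset: what is moved stays moved. The work goes in short steps, Python scripts to look and compute and a tool call to move; the robot and the scene stay as the last step left them, time stands still between calls to the robot, and variables do not carry over. Pictures are saved under pics/ and viewed, and the job is handed in when it is done.

Besides the shell and the picture viewer there is one more tool, called after "Request:" as name(argument=value, ...), one argument or row to a line, values as JSON. move_arm: Moves the arm, as the interface text tells. Its arguments: {"type":"object","properties":{"series":{"type":"array","items":{"type":"array"}},"force":{"type":"number"}},"required":["series"]}

```bash
ls; mkdir -p pics; cat > h.py <<'E'
import numpy as np, cv2
from rig import ctrl
def save(n,im): cv2.imwrite('pics/'+n+'.png',cv2.cvtColor(im,cv2.COLOR_RGB2BGR))
def cam(n):
    m=ctrl.camera_model(n); f=240/np.tan(np.radians(m['fov_y'])/2)
    K=np.array([[f,0,m['cx']],[0,f,m['cy']],[0,0,1.]])
    R=cv2.Rodrigues(np.array(m['rvec'],float))[0]; t=np.array(m['tvec'],float).ravel()
    return K,np.array(m['dist_coeffs'],float),R,t
def rays(c,px):
    K,D,R,t=c
    u=cv2.undistortPoints(np.array(px,float).reshape(-1,1,2),K,D).reshape(-1,2)
    d=np.c_[u,np.ones(len(u))]
    return -R.T@t, d@R
def onplane(c,px,z):
    o,d=rays(c,px); s=(z-o[2])/d[:,2]; return o+d*s[:,None]
def cloud(c,px,depth):
    o,d=rays(c,px); px=np.array(px).astype(int); return o+d*depth[px[:,1],px[:,0]][:,None]
E
python3 - <<'E'
from h import *
s=ctrl.sense(); print(s)
for n in('scene','top','wrist'):
    c=cam(n); im,d=ctrl.capture(n); save(n+'0',im); np.savez(n+'0.npz',im=im,d=d,K=c[0],D=c[1],R=c[2],t=c[3]); print(n,c[0][0,0],-c[2].T@c[3],c[2][2])
E
```

```text
pics
{'time_s': 0.0, 'joints': array([ 1.06459644e+00,  3.13444124e-01,  1.49845372e+00, -2.81750804e-05,
        1.33101962e+00, -2.23394331e-01]), 'dq': array([-0.00044834,  0.0008435 , -0.00102178, -0.0020686 , -0.00112955,
       -0.00127971]), 'tau': array([ 4.78096063e-04, -4.12270904e+01, -2.59739721e+01, -2.66078714e-04,
        4.22157827e-03,  1.91243501e-06]), 'eef_pos': array([146.42811506, 503.98354843, 303.33176586]), 'ee_rot': array([-2.23536854e-04,  1.40928677e-01,  9.90019530e-01, -6.23695795e-04]), 'force': array([-0.02471308,  0.44193554,  0.06899362]), 'wrist_torque': array([-0.00216171, -0.02340133,  0.00357934]), 'grip_width': 1.0025011878300698}
scene 605.8472525350312 [ 1326.40962259 -1329.63342215  1012.10966108] [-0.41768028  0.74369462 -0.52197843]
top 503.190593084909 [ 522.28630083  -17.5058641  1271.14976733] [ 0.03790488  0.00362873 -0.99927476]
wrist 420.7166616093791 [ 76.06775742 524.08891889 373.24899092] [ 0.27852519 -0.08242225 -0.95688573]
```

View pics/scene0.png

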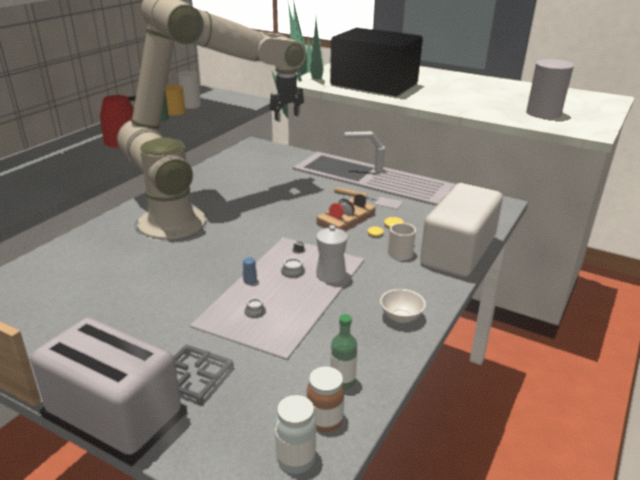

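View pics/top0.png

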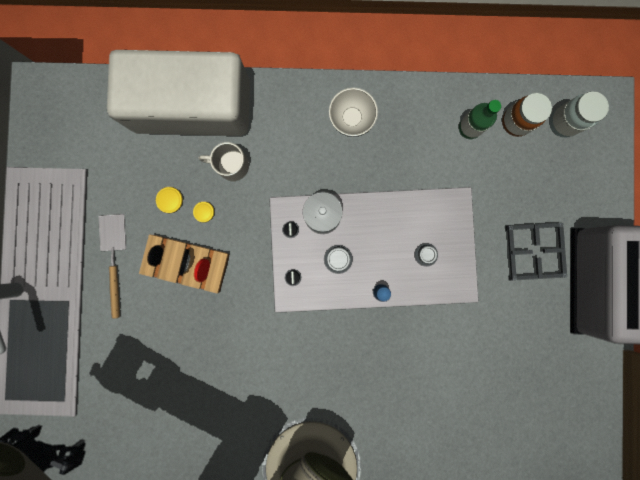

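View pics/wrist0.png

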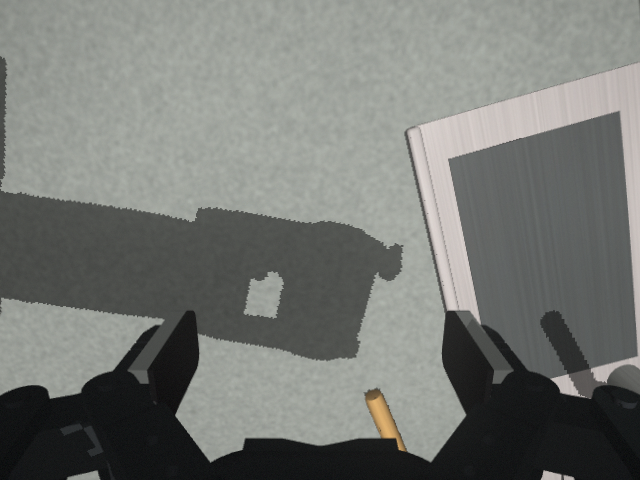

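```bash
python3 - <<'E'
from h import *
t=np.load('top0.npz');s=np.load('scene0.npz')
a=cv2.resize(t['im'][215:310,120:250],(520,380),interpolation=cv2.INTER_CUBIC)
b=cv2.resize(s['im'][180:235,305:405],(800,440)[:2],interpolation=cv2.INTER_CUBIC)
save('topz',a); save('scenez',b)
c=(t['K'],t['D'],t['R'],t['t'])
im=t['im'];d=t['d']
hsv=cv2.cvtColor(im,cv2.COLOR_RGB2HSV)
# rack: wood mask
m=cv2.inRange(hsv,(8,60,60),(24,255,255)); m[:,:135]=0;m[:,235:]=0;m[:230]=0;m[300:]=0
m=cv2.morphologyEx(m,cv2.MORPH_CLOSE,np.ones((15,15)))
ct=max(cv2.findContours(m,0,2)[0],key=cv2.contourArea); r=cv2.minAreaRect(ct); print(r); bx=cv2.boxPoints(r); print(onplane(c,bx,32)[:,:2], onplane(c,[r[0]],32))
# hob yaw
# black left
for nm,(x0,x1) in {'left':(143,170),'mid':(172,196)}.items():
    mm=(hsv[...,2]<70).astype(np.uint8); k=np.zeros_like(mm);k[235:285,x0:x1]=1;mm&=k
    ys,xs=np.nonzero(mm);P=cloud(c,np.c_[xs,ys],d);print(nm,len(xs),P.mean(0),P.min(0),P.max(0))
# crowns
for nm,(x,y) in {'A':(338,259),'B':(428,254)}.items():
    ys,xs=np.mgrid[y-25:y+25,x-25:x+25]; p=np.c_[xs.ravel(),ys.ravel()];P=cloud(c,p,d)
    k=(P[:,2]>36)&(P[:,2]<46);Q=P[k]; e=cv2.minEnclosingCircle(p[k].astype(np.float32)); print(nm,k.sum(),Q.mean(0),(Q.min(0)+Q.max(0))/2,Q.max(0)-Q.min(0),e,onplane(c,[e[0]],40))
E
```

```text
((183.20590209960938, 263.176513671875), (81.97703552246094, 41.95866012573242), 14.03624439239502)
[[467.78234991 435.61940959]
 [568.67749782 414.53753801]
 [524.9433015  216.44748728]
 [424.40181576 238.06379872]] [[496.35516139 326.06087667  32.        ]]
left 274 [518.42992726 384.56177162  59.49040597] [488.01101877 -17.5058641   -4.91484494] [ 565.63196834  403.08894612 1271.14976733]
mid 208 [513.09959175 315.22468371  63.65749487] [468.57392788 -17.5058641   -4.62613232] [ 560.98341693  365.62468543 1271.14976733]
A 162 [516.86234385 -54.40884624  40.26178691] [516.95338282 -54.37169989  40.85965691] [54.24385494 54.10656328  9.61611632] ((338.0, 259.0), 11.70479965209961) [[516.93768011 -54.36997557  40.        ]]
B 110 [ 533.85582456 -272.96156599   40.45141089] [ 533.73882401 -272.90506679   40.92597592] [41.70327487 41.50082738  9.65980408] ((427.53466796875, 254.56358337402344), 8.809054374694824) [[ 533.65272564 -272.85675182   40.        ]]
```

View pics/topz.png

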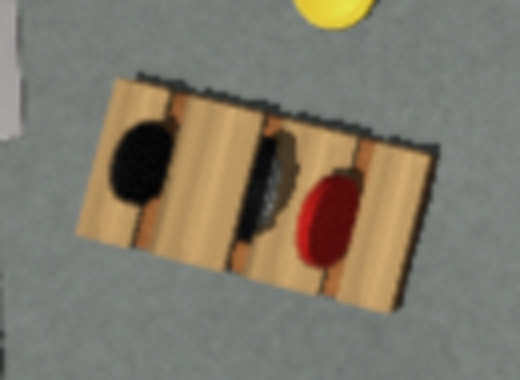

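View pics/scenez.png

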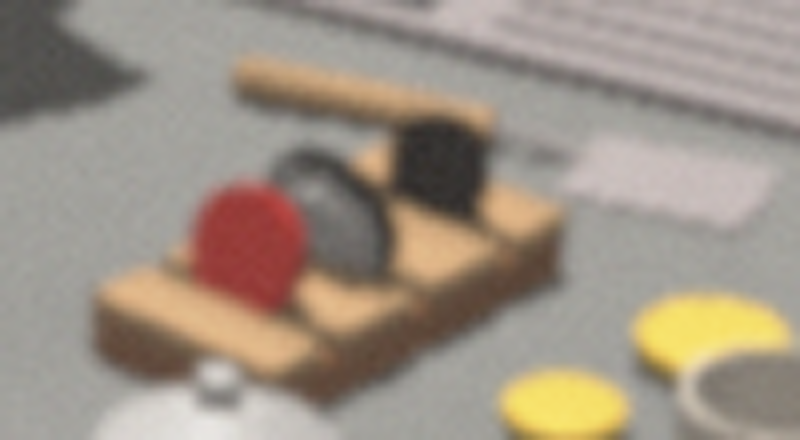

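Request:
move_arm(
  series=[
    [[-386,-73,20],86,1],
    [[-386,-73,20],86,1],
    [[-386,-73,20],86,1],
    [[-386,-73,20],86,1],
    [[-386,-73,20],86,1],
    [[-386,-73,20],86,1],
    [[-386,-73,20],86,1],
    [[-386,-73,20],86,1],
    [[-386,-73,20],86,1],
    [[-386,-73,20],86,1],
  ],
)

```text
time_s: 1.4
eef_pos: [496.6, 326.5, 283.9]
ee_rot: [-0.0, 0.777, 0.63, -0.0]
force: [0.1, -0.5, -0.5]
grip_width: 0.998
```

```bash
python3 - <<'E'
from h import *
s=ctrl.sense(); print(s['time_s'],s['eef_pos'],s['ee_rot'],s['joints'],s['dq'])
for n in('wrist','scene','top'):
    c=cam(n); im,d=ctrl.capture(n); save(n+'1',im); np.savez(n+'1.npz',im=im,d=d,K=c[0],D=c[1],R=c[2],t=c[3])
E
```

```text
1.4 [496.57267888 326.53156227 283.85848598] [-1.77635662e-05  7.76986483e-01  6.29517276e-01 -6.73463026e-05] [ 3.84721207e-01  4.81129804e-01  1.30705326e+00 -5.46504240e-06
  1.35354879e+00  5.93655152e-01] [ 3.34711020e-03 -4.16484303e-03 -2.90623827e-05  1.18096634e-04
  1.11407318e-04  1.09390932e-02]
```

View pics/wrist1.png

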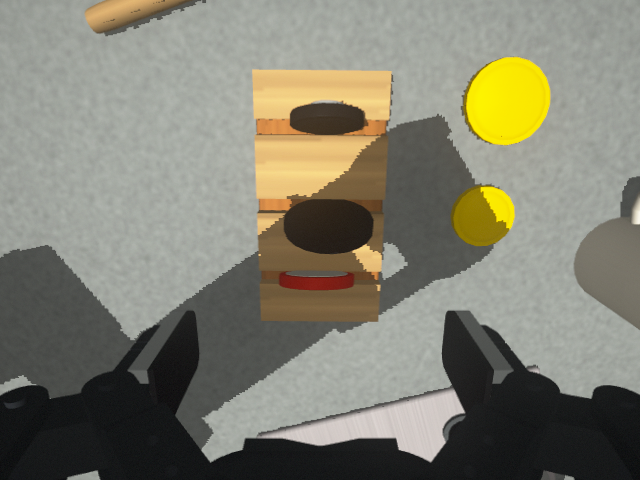

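```bash
python3 - <<'E'
from h import *
for n in('wrist1','top1'):
    z=np.load(n+'.npz'); c=(z['K'],z['D'],z['R'],z['t']); im=z['im'];d=z['d']
    ys,xs=np.mgrid[0:480,0:640]; px=np.c_[xs.ravel(),ys.ravel()]; P=cloud(c,px,d); ok=d.ravel()>0
    hs=cv2.cvtColor(im,cv2.COLOR_RGB2HSV).reshape(-1,3)
    near=ok&(np.hypot(P[:,0]-496,P[:,1]-326)<140)
    k=near&(abs(P[:,2]-32)<3)&(hs[:,1]>60)
    hull=P[k][:,:2].astype(np.float32); r=cv2.minAreaRect(hull); print(n,'rack',r,k.sum(),P[k][:,2].mean())
    cen=np.array(r[0]); bx=cv2.boxPoints(r); e=[bx[1]-bx[0],bx[2]-bx[1]]; e=max(e,key=np.linalg.norm); e=e/np.linalg.norm(e); e*=np.sign(e[1])
    ex=np.array([e[1],-e[0]]); print('y axis',e,'yaw',np.degrees(np.arctan2(ex[1],ex[0])))
    Q=np.c_[(P[:,:2]-cen)@ex,(P[:,:2]-cen)@e,P[:,2]]
    up=near&(P[:,2]>37)&(P[:,2]<100)&(abs(Q[:,0])<52)&(abs(Q[:,1])<105)
    for g,(a,b) in {'+60':(32,100),'0':(-28,30),'-60':(-95,-32)}.items():
        kk=up&(Q[:,1]>a)&(Q[:,1]<b); q=Q[kk]
        if len(q)<5: print(g,len(q));continue
        print(g,len(q),'x',q[:,0].min(),q[:,0].max(),'mid',(q[:,0].min()+q[:,0].max())/2,'z',q[:,2].max())
        for z0 in range(38,92,6):
            w=q[(q[:,2]>z0)&(q[:,2]<=z0+6)]
            if len(w): print('   z',z0,len(w),'x %.1f %.1f y %.1f %.1f'%(w[:,0].min(),w[:,0].max(),w[:,1].min(),w[:,1].max()))
z=np.load('top0.npz'); c=(z['K'],z['D'],z['R'],z['t'])
for nm,(x,y) in {'moka':(322,212),'shaker':(382,292),'knob':(292,277)}.items():
    ys,xs=np.mgrid[y-25:y+25,x-25:x+25];P=cloud(c,np.c_[xs.ravel(),ys.ravel()],z['d']);h={'moka':(90,175),'shaker':(60,90),'knob':(25,45)}[nm];k=(P[:,2]>h[0])&(P[:,2]<h[1]);print(nm,P[k].mean(0),P[k].min(0),P[k].max(0))
E
```

```text
wrist1 rack ((497.84942626953125, 327.1613464355469), (200.6256561279297, 100.3660888671875), 77.723876953125) 22234 31.8633400524021
y axis [0.21262342 0.9771342 ] yaw -12.2761345
+60 2057 x -21.844613507035152 28.869962549853796 mid 3.5126745214093216 z 74.51819169648059
   z 38 96 x -20.3 27.9 y 56.4 61.0
   z 44 144 x -21.8 28.9 y 58.0 70.4
   z 50 229 x -21.6 28.4 y 59.7 79.7
   z 56 356 x -20.5 28.0 y 61.3 79.7
   z 62 490 x -17.4 24.6 y 63.4 76.4
   z 68 713 x -12.5 20.8 y 65.6 77.5
   z 74 8 x -1.4 10.1 y 69.5 73.2
0 3865 x -26.55379044360309 38.57678963592101 mid 6.011499596158959 z 88.36632660512129
   z 38 243 x -22.4 35.2 y 0.2 4.9
   z 44 322 x -25.7 37.7 y -2.3 3.4
   z 50 367 x -26.3 38.6 y -3.7 1.6
   z 56 401 x -26.6 38.4 y -12.9 0.1
   z 62 466 x -25.5 37.7 y -14.5 -2.0
   z 68 507 x -24.2 35.8 y -16.9 -3.9
   z 74 634 x -20.4 33.0 y -19.5 -5.5
   z 80 777 x -14.5 26.9 y -20.7 -7.3
   z 86 115 x -2.9 15.8 y -19.7 -10.9
-60 1302 x -31.112339432348236 25.261429858891347 mid -2.9254547867284444 z 80.91904170064157
   z 38 48 x -29.3 22.4 y -51.7 -50.0
   z 44 63 x -31.
[... 1153 characters left out ...]
56
   z 38 37 x -48.6 47.8 y -93.7 -35.9
   z 44 26 x -21.0 22.2 y -54.7 -50.1
   z 50 35 x -28.7 26.1 y -53.5 -47.1
   z 56 28 x -30.7 25.3 y -51.4 -40.9
   z 62 41 x -29.4 23.9 y -49.5 -39.1
   z 68 43 x -24.4 22.6 y -47.4 -35.6
   z 74 43 x -20.5 17.3 y -45.4 -34.4
   z 80 15 x -10.4 9.0 y -45.7 -35.1
moka [622.14195949 -12.70371735 153.18545412] [578.95071306 -55.65403057 139.68509448] [667.01066594  30.35981545 174.77750179]
shaker [ 438.75994112 -160.63282089   81.5742192 ] [ 420.52986186 -178.18053139   60.64690975] [ 456.01912217 -143.71552673   89.97521319]
knob [467.86061109  57.20852966  31.25858762] [452.17427765  42.36642965  25.40094772] [484.5453723   72.21406502  37.95653131]
```

Request:
move_arm(
  series=[
    [[-3.6,7,40],0,1],
    [[-3.6,7,80],0,1],
    [[-3.6,7,110],0,1],
    [[-3.6,7,135],0,1],
    [[-3.6,7,155],0,1],
    [[-3.6,7,167],0,1],
    [[-3.6,7,173],0,1],
    [[-3.6,7,173],0,1],
  ],
)

```text
time_s: 2.55
eef_pos: [503.0, 321.4, 111.1]
ee_rot: [0.0, 0.778, 0.628, 0.0]
force: [0.7, 0.4, 0.5]
grip_width: 0.999
```

```bash
python3 - <<'E'
from h import *
s=ctrl.sense(); print(s['time_s'],s['eef_pos'],s['force'])
for n in('wrist',):
    c=cam(n); im,d=ctrl.capture(n); save(n+'2',im); np.savez(n+'2.npz',im=im,d=d,K=c[0],D=c[1],R=c[2],t=c[3])
E
```

```text
2.55 [502.96036826 321.41914462 111.07240366] [0.71943272 0.44656459 0.53181251]
```

View pics/wrist2.png

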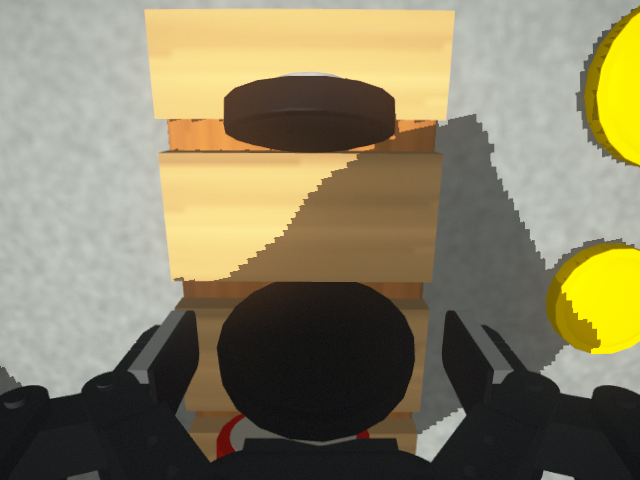

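Request:
move_arm(
  series=[
    [[0,0,0],0,0.82],
    [[0,0,0],0,0.6],
    [[0,0,0],0,0.5],
    [[0,0,0],0,0.5],
    [[0,0,0],0,0.5],
    [[0,0,0],0,0.5],
  ],
  force=45,
)

```text
time_s: 3.35
eef_pos: [503.4, 321.4, 111.9]
ee_rot: [0.0, 0.778, 0.628, 0.001]
force: [-0.9, -2.0, 5.0]
grip_width: 0.751
```

```bash
python3 - <<'E'
from h import *
s=ctrl.sense(); print(s['time_s'],s['eef_pos'],s['force'],s['grip_width'])
for n in('wrist',):
    c=cam(n); im,d=ctrl.capture(n); save(n+'3',im); np.savez(n+'3.npz',im=im,d=d,K=c[0],D=c[1],R=c[2],t=c[3])
E
```

```text
3.35 [503.42929977 321.36389853 111.88346699] [-0.86106754 -1.98311347  4.99759943] 0.7513849639329834
```

View pics/wrist3.png

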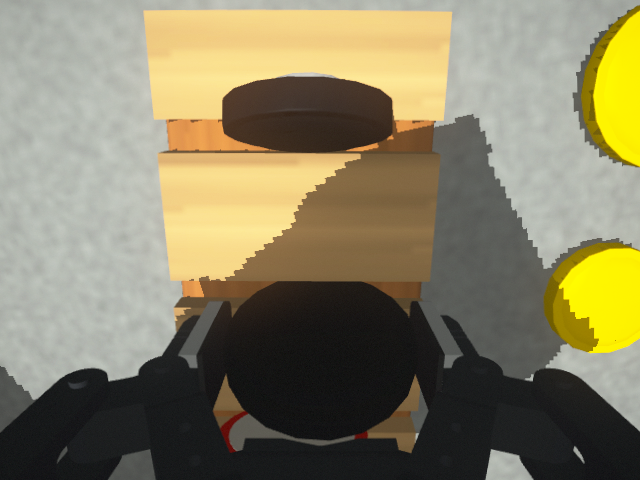

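Request:
move_arm(
  series=[
    [[0,0,-5],0,0.5],
    [[0,0,-12],0,0.5],
    [[0,0,-25],0,0.5],
    [[0,0,-45],0,0.5],
    [[0,0,-70],0,0.5],
    [[0,0,-90],0,0.5],
    [[0,0,-100],0,0.5],
    [[0,0,-100],0,0.5],
  ],
)

```text
time_s: 4.4
eef_pos: [503.0, 321.4, 211.4]
ee_rot: [0.0, 0.778, 0.628, 0.0]
force: [-0.2, 0.5, -2.0]
grip_width: 0.75
```

```bash
python3 - <<'E'
from h import *
s=ctrl.sense(); print(s['time_s'],s['eef_pos'],s['force'],s['grip_width'],s['joints'])
n='wrist'
c=cam(n); im,d=ctrl.capture(n); save(n+'4',im); np.savez(n+'4.npz',im=im,d=d,K=c[0],D=c[1],R=c[2],t=c[3])
q=s['ee_rot'];xt=np.array([2*q[1]**2-1,2*q[1]*q[2],0]);yt=np.array([2*q[1]*q[2],2*q[2]**2-1,0])
ys,xs=np.mgrid[150:470:3,230:410:3];p=np.c_[xs.ravel(),ys.ravel()];P=cloud(c,p,d)-s['eef_pos']
L=np.c_[P@xt,P@yt,-P[:,2]]
k=(d[p[:,1],p[:,0]]>0)&(im[p[:,1],p[:,0]].max(1)<70)&(L[:,2]<110)&(L[:,2]>15)&(abs(L[:,1])<34);L=L[k];print(len(L))
A=np.c_[L[:,1:],np.ones(len(L))]
for _ in range(5):
    w=np.linalg.lstsq(A,L[:,0],rcond=None)[0]; r=L[:,0]-A@w; kk=abs(r)<max(1,2*r.std());A=A[kk];L=L[kk]
print('x=ay+bz+c',w,'face tilt',np.degrees(np.arctan(w[1])),L.min(0),L.max(0),len(L))
E
```

```text
4.4 [502.95452641 321.38065058 211.4352787 ] [-0.16072942  0.52517326 -2.02965856] 0.7500663840456243 [ 3.72493786e-01  5.49925345e-01  1.39438621e+00 -2.18447456e-05
  1.19626854e+00  5.85468568e-01]
2763
x=ay+bz+c [ 8.35662998e-04  3.33333998e-01 -1.58812226e+01] face tilt 18.43498310425905 [ -9.11948364 -30.89128604  24.69500942] [10.70937628 30.65303902 83.32413434] 2248
```

View pics/wrist4.png

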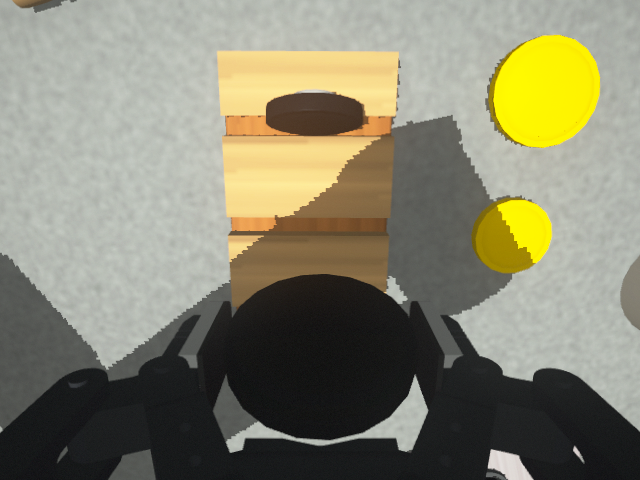

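Request:
move_arm(
  series=[
    [[0,0,-50],0,0.5],
    [[-40,19,-89],-10,0.5],
    [[-80,38,-89],-20,0.5],
    [[-125,59,-89],-30,0.5],
    [[-170,80,-89],-40,0.5],
    [[-215,102,-89],-50,0.5],
    [[-260,123,-89],-60,0.5],
    [[-300,142,-89],-70,0.5],
    [[-335,158,-89],-80,0.5],
    [[-355,168,-89],-87,0.5],
  ],
)

```text
time_s: 5.7
eef_pos: [592.1, -63.0, 298.6]
ee_rot: [-0.001, 0.131, 0.991, 0.0]
force: [-0.4, 0.7, -1.8]
grip_width: 0.748
```

```bash
cat > crown.py <<'E'
from h import *
def crown(tag,guess,R):
    s=ctrl.sense(); print(s['time_s'],s['eef_pos'],s['ee_rot'],s['force'],s['grip_width'])
    c=cam('wrist'); im,d=ctrl.capture('wrist'); save(tag,im)
    np.savez(tag+'.npz',im=im,d=d,K=c[0],D=c[1],R=c[2],t=c[3])
    ys,xs=np.mgrid[0:480,0:640]; p=np.c_[xs.ravel(),ys.ravel()];P=cloud(c,p,d)
    k=(d.ravel()>0)&(np.hypot(P[:,0]-guess[0],P[:,1]-guess[1])<45)&(abs(P[:,2]-40)<2.5)
    Q=P[k]; print(k.sum(), Q[:,2].mean(), p[k].min(0),p[k].max(0))
    (cx,cy),r=cv2.minEnclosingCircle(Q[:,:2].astype(np.float32)); print('encl',cx,cy,r, 'mean',Q[:,:2].mean(0))
E
python3 - <<'E'
from crown import *
crown('wrist5',(517,-54.4),28)
E
```

```text
5.7 [592.07314628 -63.00814043 298.63064411] [-1.02318625e-03  1.30767304e-01  9.91412555e-01  1.01894833e-04] [-0.36518835  0.74355186 -1.84931379] 0.7483243560355168
1432 39.581504306443804 [271  73] [344 148]
encl 518.9172973632812 -53.9045524597168 27.831531524658203 mean [517.97159443 -53.55276303]
```

View pics/wrist5.png

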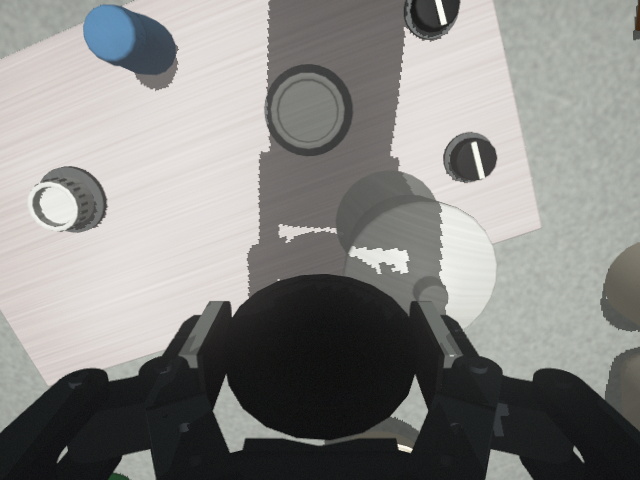

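Request:
move_arm(
  series=[
    [[40,-4,0],0,0.5],
    [[80,-7.5,0],0,0.5],
    [[109.8,-10.3,0],0,0.5],
    [[109.8,-10.3,35],0,0.5],
    [[109.8,-10.3,75],0,0.5],
    [[109.8,-10.3,110],0,0.5],
    [[109.8,-10.3,133],0,0.5],
    [[109.8,-10.3,143],0,0.5],
    [[109.8,-10.3,143],0,0.5],
    [[109.8,-10.3,143],0,0.5],
  ],
)

```text
time_s: 7.0
eef_pos: [483.8, -42.3, 157.7]
ee_rot: [0.001, 0.132, 0.991, -0.0]
force: [0.1, -1.1, -1.8]
grip_width: 0.748
```

```bash
cat > rel.py <<'E'
from h import *
import sys
def rel(A):
    s=ctrl.sense(); q=s['ee_rot'];q=q/np.linalg.norm(q)
    xt=np.array([2*q[1]**2-1,2*q[1]*q[2]]);yt=np.array([2*q[1]*q[2],2*q[2]**2-1])
    d=s['eef_pos'][:2]-np.array(A)
    print('t',s['time_s'],'u %.2f v %.2f z %.2f'%(d@xt,d@yt,s['eef_pos'][2]),'F',s['force'].round(1),'T',s['wrist_torque'].round(2),'g',round(s['grip_width'],3),'xt',xt.round(4))
    return s,xt,yt
def disc(tag):
    s,xt,yt=rel((0,0)); c=cam('wrist'); im,d=ctrl.capture('wrist'); save(tag,im)
    xt=np.r_[xt,0];yt=np.r_[yt,0]
    ys,xs=np.mgrid[150:470:3,230:410:3];p=np.c_[xs.ravel(),ys.ravel()];P=cloud(c,p,d)-s['eef_pos']
    L=np.c_[P@xt,P@yt,-P[:,2]]
    k=(d[p[:,1],p[:,0]]>0)&(im[p[:,1],p[:,0]].max(1)<70)&(L[:,2]<110)&(L[:,2]>15)&(abs(L[:,1])<34)&(abs(L[:,0])<45);L=L[k]
    # plane by SVD with trimming
    for _ in range(6):
        m=L.mean(0);n=np.linalg.svd(L-m,full_matrices=False)[2][2]; r=(L-m)@n; kk=abs(r)<max(0.7,2*r.std()); L=L[kk]
    if n[2]>0:n=-n
    print('n',n.round(3),'tilt from vertical',np.degrees(np.arcsin(-n[2])).round(1),'mean',m.round(1),'min',L.min(0).round(1),'max',L.max(0).round(1),len(L))
E
python3 - <<'E'
from rel import *
rel((518.4,-53.9)); disc('wrist6')
E
```

```text
t 7.0 u 36.46 v 2.07 z 157.71 F [ 0.1 -1.1 -1.8] T [ 0.02 -0.02 -0.01] g 0.748 xt [-0.965   0.2623]
t 7.0 u -477.92 v 86.06 z 157.71 F [ 0.1 -1.1 -1.8] T [ 0.02 -0.02 -0.01] g 0.748 xt [-0.965   0.2623]
n [ 0.946 -0.002 -0.323] tilt from vertical 18.9 mean [-0.1 -0.9 48.7] min [ -9.5 -32.6  24.6] max [10.1 29.  80.9] 2163
```

View pics/wrist6.png

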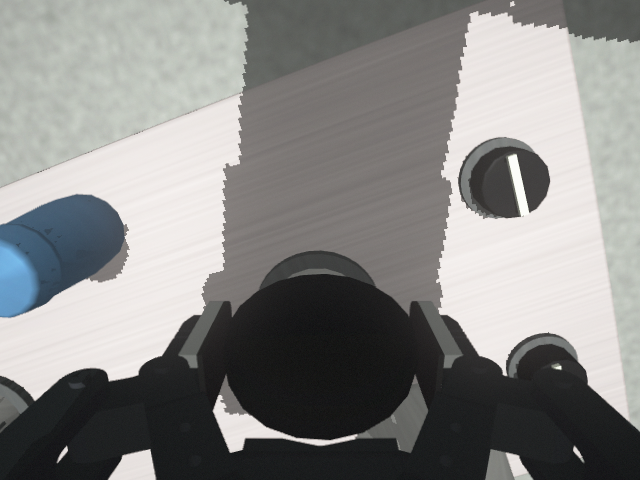

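Request:
move_arm(
  series=[
    [[-1,-1.8,15],0,0.5],
    [[-2,-1.8,28],0,0.5],
    [[-3,-1.8,36],0,0.5],
    [[-6,-1.8,36],0,0.5],
    [[-10.2,-1.8,36],0,0.5],
    [[-13,-1.8,36.5],0,0.5],
    [[-15.5,-1.8,37],0,0.5],
    [[-15.5,-1.8,37],0,0.5],
  ],
)

```text
time_s: 8.05
eef_pos: [496.8, -47.7, 119.8]
ee_rot: [-0.002, 0.132, 0.991, 0.0]
force: [-8.9, 1.9, 2.7]
grip_width: 0.745
```

```bash
python3 - <<'E'
from rel import *
rel((518.4,-53.9)); disc('wrist7')
E
```

```text
t 8.05 u 22.52 v 0.32 z 119.77 F [-8.9  1.9  2.7] T [0.25 1.61 0.01] g 0.745 xt [-0.9651  0.2618]
t 8.05 u -491.91 v 84.04 z 119.77 F [-8.9  1.9  2.7] T [0.25 1.61 0.01] g 0.745 xt [-0.9651  0.2618]
n [ 0.888 -0.002 -0.46 ] tilt from vertical 27.4 mean [ 1.  -0.8 49.7] min [-12.5 -32.3  26.3] max [16.4 29.6 83.1] 2465
```

View pics/wrist7.png

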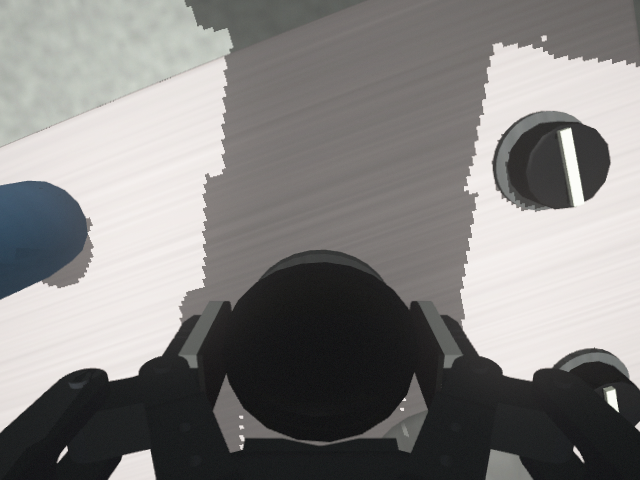

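Request:
move_arm(
  series=[
    [[-2.2,0,0.8],0,0.5],
    [[-4.3,0,1.8],0,0.5],
    [[-6.4,0,3],0,0.5],
    [[-8.3,0,4.4],0,0.5],
    [[-10.2,0,6],0,0.5],
    [[-11.9,0,7.6],0,0.5],
    [[-13.5,0,9.5],0,0.5],
    [[-13.5,0,9.5],0,0.5],
  ],
)

```text
time_s: 9.1
eef_pos: [512.0, -51.9, 112.4]
ee_rot: [0.002, 0.132, 0.991, -0.0]
force: [-3.9, 2.3, 15.8]
grip_width: 0.749
```

```bash
python3 - <<'E'
from rel import *
rel((518.4,-53.9)); disc('wrist8')
E
```

```text
t 9.1 u 6.69 v 0.29 z 112.40 F [-3.9  2.3 15.8] T [ 0.34  0.79 -0.04] g 0.749 xt [-0.965   0.2622]
t 9.1 u -507.71 v 84.18 z 112.40 F [-3.9  2.3 15.8] T [ 0.34  0.79 -0.04] g 0.749 xt [-0.965   0.2622]
n [ 0.589  0.004 -0.808] tilt from vertical 53.9 mean [ 6.  -0.7 48.4] min [-19.2 -30.2  31.1] max [32.9 28.3 70. ] 2998
```

View pics/wrist8.png

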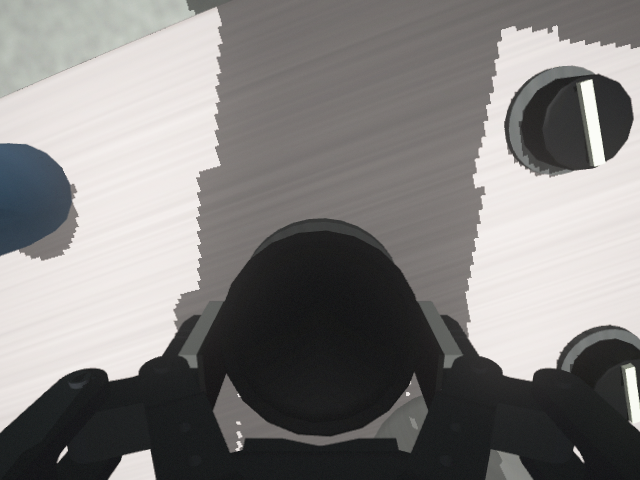

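Request:
move_arm(
  series=[
    [[-1.5,0,0.3],0,0.5],
    [[-3,0,1.2],0,0.5],
    [[-4.5,0,3],0,0.5],
    [[-6,0,5],0,0.5],
    [[-7.5,0,7],0,0.5],
    [[-7.5,0,7],0,0.5],
  ],
)

```text
time_s: 9.9
eef_pos: [519.6, -54.0, 105.2]
ee_rot: [0.002, 0.132, 0.991, -0.0]
force: [0.5, -0.0, 8.7]
grip_width: 0.754
```

```bash
python3 - <<'E'
from rel import *
rel((518.4,-53.9)); disc('wrist9')
E
```

```text
t 9.9 u -1.22 v 0.27 z 105.16 F [ 0.5 -0.   8.7] T [ 0.18  0.16 -0.03] g 0.754 xt [-0.965   0.2623]
t 9.9 u -515.61 v 84.22 z 105.16 F [ 0.5 -0.   8.7] T [ 0.18  0.16 -0.03] g 0.754 xt [-0.965   0.2623]
n [ 0.361  0.003 -0.933] tilt from vertical 68.8 mean [ 8.5 -0.7 46.6] min [-21.3 -28.9  35.7] max [37.9 26.9 59.6] 2969
```

View pics/wrist9.png

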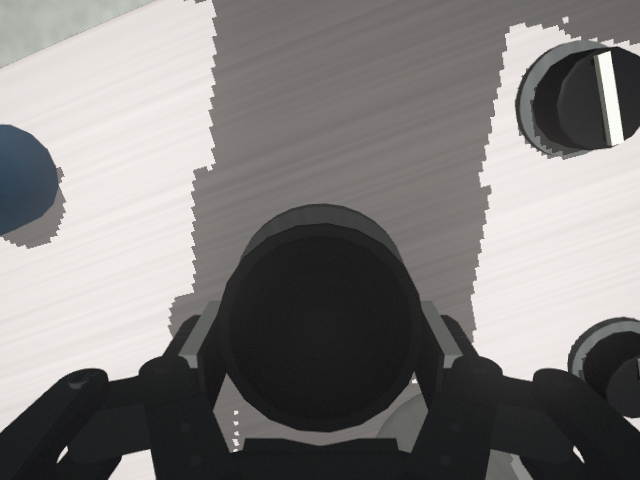

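Request:
move_arm(
  series=[
    [[-1.3,0,1.2],0,0.5],
    [[-2.6,0,2.8],0,0.5],
    [[-4,0,4.8],0,0.5],
    [[-5,0,6.8],0,0.5],
    [[-5.5,0,8],0,0.5],
    [[-5.5,0,8],0,0.5],
  ],
)

```text
time_s: 10.7
eef_pos: [524.7, -55.3, 96.9]
ee_rot: [0.002, 0.132, 0.991, -0.0]
force: [0.9, 0.8, 7.2]
grip_width: 0.753
```

```bash
python3 - <<'E'
from rel import *
rel((518.4,-53.9)); disc('wrist10')
E
```

```text
t 10.7 u -6.41 v 0.29 z 96.88 F [0.9 0.8 7.2] T [0.21 0.26 0.02] g 0.753 xt [-0.965   0.2622]
t 10.7 u -520.80 v 84.22 z 96.88 F [0.9 0.8 7.2] T [0.21 0.26 0.02] g 0.753 xt [-0.965   0.2622]
n [ 0.102  0.001 -0.995] tilt from vertical 84.2 mean [11.3 -0.7 44.5] min [-22.9 -28.9  40.6] max [40.7 27.  49.3] 3000
```

View pics/wrist10.png

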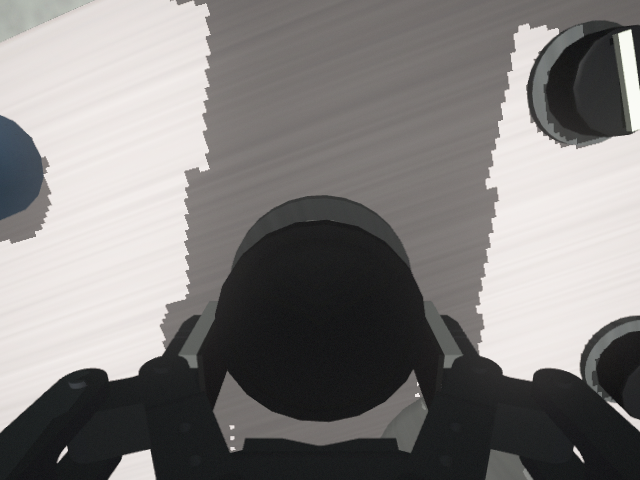

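Request:
move_arm(
  series=[
    [[-0.8,0,0.8],0,0.5],
    [[-1.6,0,1.6],0,0.5],
    [[-2,0,2.6],0,0.5],
    [[-2,0,3.4],0,0.5],
    [[-2,0,3.4],0,0.5],
  ],
)

```text
time_s: 11.38
eef_pos: [526.1, -55.7, 93.9]
ee_rot: [0.001, 0.132, 0.991, -0.0]
force: [-5.8, 1.6, 14.5]
grip_width: 0.746
```

```bash
python3 - <<'E'
from rel import *
rel((518.4,-53.9)); disc('wrist11')
E
```

```text
t 11.375 u -7.89 v 0.31 z 93.87 F [-5.8  1.6 14.5] T [0.5  1.11 0.03] g 0.746 xt [-0.965   0.2621]
t 11.375 u -522.29 v 84.17 z 93.87 F [-5.8  1.6 14.5] T [0.5  1.11 0.03] g 0.746 xt [-0.965   0.2621]
n [ 0.012 -0.001 -1.   ] tilt from vertical 89.3 mean [12.6 -0.7 43.4] min [-21.  -28.8  41.6] max [41.2 27.2 45.4] 2880
```

View pics/wrist11.png

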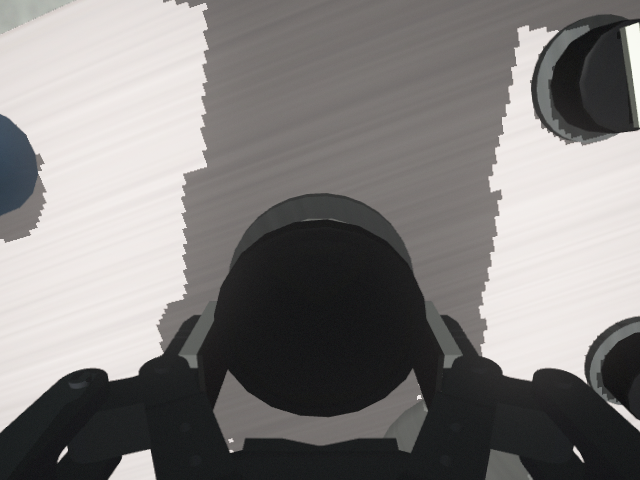

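Request:
move_arm(
  series=[
    [[0.6,0,0.6],0,0.5],
    [[1,0,1.4],0,0.5],
    [[1,0,1.4],0,0.5],
  ],
)

```text
time_s: 11.8
eef_pos: [526.0, -55.6, 93.8]
ee_rot: [0.002, 0.132, 0.991, -0.0]
force: [-5.9, 2.1, 25.4]
grip_width: 0.752
```

```bash
python3 - <<'E'
from rel import *
rel((518.4,-53.9)); disc('wrist12')
E
```

```text
t 11.8 u -7.75 v 0.31 z 93.79 F [-5.9  2.1 25.4] T [ 0.58  1.2  -0.02] g 0.752 xt [-0.965   0.2622]
t 11.8 u -522.15 v 84.22 z 93.79 F [-5.9  2.1 25.4] T [ 0.58  1.2  -0.02] g 0.752 xt [-0.965   0.2622]
n [ 0.014 -0.001 -1.   ] tilt from vertical 89.2 mean [12.4 -0.8 43.3] min [-22.3 -28.9  41.5] max [41.1 27.  45.4] 2879
```

Request:
move_arm(
  series=[
    [[0,0,-1],0,0.5],
    [[0,0,-1.5],0,0.74],
    [[0,0,-1.5],0,0.8],
    [[0,0,-1.5],0,0.88],
    [[0,0,-1.5],0,0.92],
    [[0,0,-1.5],0,0.92],
  ],
)

```text
time_s: 12.6
eef_pos: [524.4, -55.3, 92.0]
ee_rot: [-0.0, 0.132, 0.991, 0.0]
force: [0.3, 0.6, 0.1]
grip_width: 0.919
```

```bash
python3 - <<'E'
from rel import *
rel((518.4,-53.9)); disc('wrist13')
E
```

```text
t 12.6 u -6.19 v 0.21 z 92.03 F [0.3 0.6 0.1] T [0.02 0.05 0.03] g 0.919 xt [-0.965   0.2623]
t 12.6 u -520.58 v 84.15 z 92.03 F [0.3 0.6 0.1] T [0.02 0.05 0.03] g 0.919 xt [-0.965   0.2623]
n [ 0.014 -0.005 -1.   ] tilt from vertical 89.2 mean [10.8 -1.1 41.5] min [-24.1 -28.6  39.6] max [39.9 26.2 43.6] 2909
```

View pics/wrist13.png

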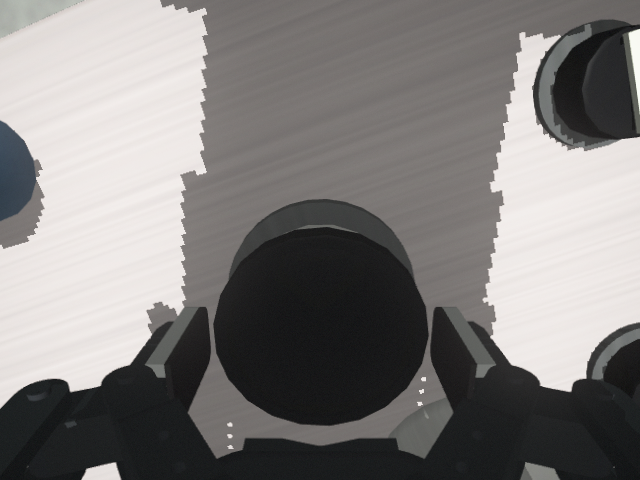

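Request:
move_arm(
  series=[
    [[0,0,-15],0,0.92],
    [[0,0,-50],0,0.92],
    [[0,0,-100],0,1],
    [[0,0,-150],0,1],
    [[-30,0,-190],0,1],
    [[-65,0,-200],0,1],
    [[-65,0,-200],0,1],
    [[-65,0,-200],0,1],
  ],
)

```text
time_s: 13.65
eef_pos: [586.4, -72.1, 292.0]
ee_rot: [-0.001, 0.132, 0.991, 0.0]
force: [-0.3, 0.2, 0.2]
grip_width: 0.997
```

```bash
cat > flat.py <<'E'
from h import *
def flat(tag,A,B,r,shot=True):
    s=ctrl.sense(); print(s['time_s'],s['eef_pos'],s['ee_rot'],s['joints'].round(2))
    c=cam('wrist'); im,d=ctrl.capture('wrist'); save(tag,im); np.savez(tag+'.npz',im=im,d=d,K=c[0],D=c[1],R=c[2],t=c[3])
    ys,xs=np.mgrid[0:480,0:640]; p=np.c_[xs.ravel(),ys.ravel()];P=cloud(c,p,d);v=d.ravel()>0
    for nm,C,z0,z1 in (('A',A,44,58),('B',B,36,60)):
        k=v&(np.hypot(P[:,0]-C[0],P[:,1]-C[1])<40)&(P[:,2]>z0)&(P[:,2]<z1);Q=P[k]
        if len(Q)<30: print(nm,len(Q));continue
        (cx,cy),rr=cv2.minEnclosingCircle(Q[:,:2].astype(np.float32))
        m=np.median(Q[:,2]);T=Q[abs(Q[:,2]-m)<2.5]; w=np.linalg.lstsq(np.c_[T[:,:2]-[cx,cy],np.ones(len(T))],T[:,2],rcond=None)[0]
        print(nm,len(Q),'circ %.1f %.1f r %.1f'%(cx,cy,rr),'z %.2f'%w[2],'tilt deg',np.degrees(w[:2]).round(2),p[k].min(0),p[k].max(0))
        an=v&(np.hypot(P[:,0]-C[0],P[:,1]-C[1])>45)&(np.hypot(P[:,0]-C[0],P[:,1]-C[1])<65)&(P[:,2]<14)&(P[:,2]>2); print('  hob z',np.median(P[an][:,2]))
E
python3 - <<'E'
from flat import *
flat('wrist14',(518.4,-53.9),(534,-272.9),28)
E
```

```text
13.65 [586.44388955 -72.05884648 291.99422067] [-5.50863901e-04  1.32223812e-01  9.91219727e-01  1.15843961e-04] [-0.32  0.47  1.31  0.    1.37 -1.63]
A 6693 circ 517.6 -53.7 r 32.9 z 50.34 tilt deg [-0.09  0.03] [275  65] [365 159]
  hob z 7.8172762726442215
B 1000 circ 535.7 -272.3 r 21.8 z 39.43 tilt deg [-0.28 -0.08] [ 35 185] [ 90 237]
  hob z 7.918202016347237
```

View pics/wrist14.png

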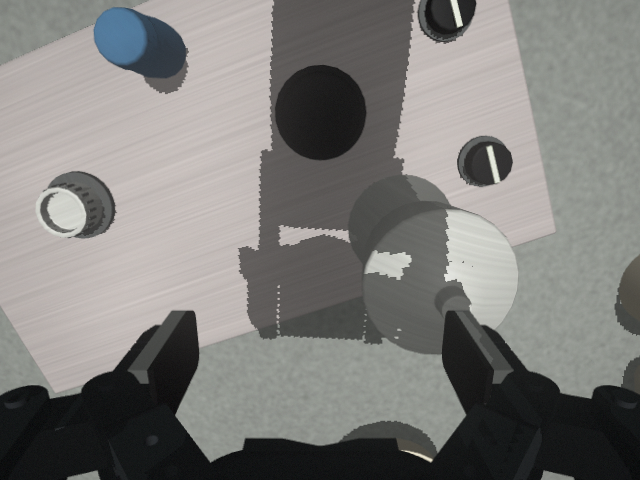

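Request:
move_arm(
  series=[
    [[15,34,0],-8,1],
    [[36,80,0],-17,1],
    [[59,131,0],-26,1],
    [[82,182,0],-35,1],
    [[105,233,0],-45,1],
    [[128,284,0],-55,1],
    [[151,335,10],-65,1],
    [[170,378,30],-75,1],
    [[183,406,50],-85,1],
    [[189.6,421,70],-93,1],
  ],
)

```text
time_s: 14.95
eef_pos: [513.2, 385.0, 221.4]
ee_rot: [-0.0, -0.631, 0.776, 0.0]
force: [0.0, -0.5, -0.3]
grip_width: 1.003
```

Request:
move_arm(
  series=[
    [[0,0,5],0,1],
    [[0,0,5],0,1],
  ],
)

```text
time_s: 15.2
eef_pos: [514.6, 382.9, 217.5]
ee_rot: [-0.0, -0.627, 0.779, -0.0]
force: [-0.4, 0.6, 0.7]
grip_width: 1.001
```

```bash
python3 - <<'E'
from rel import *
s,xt,yt=rel((513.8,384.0)); print(s['joints'].round(2))
c=cam('wrist'); im,d=ctrl.capture('wrist'); save('wrist15',im)
ys,xs=np.mgrid[0:480,0:640]; p=np.c_[xs.ravel(),ys.ravel()];P=cloud(c,p,d)-s['eef_pos'];xt=np.r_[xt,0];yt=np.r_[yt,0]
L=np.c_[P@xt,P@yt,P[:,2]+s['eef_pos'][2]];v=d.ravel()>0
k=v&(abs(L[:,0])<35)&(abs(L[:,1])<40)&(L[:,2]>37)&(L[:,2]<95)&(p[:,1]<440)&(im.reshape(-1,3).max(1)<90)
q=L[k]
for z0 in range(38,80,5):
    w=q[(q[:,2]>z0)&(q[:,2]<=z0+5)]
    if len(w): print(z0,len(w),'u %.1f %.1f v %.1f %.1f'%(w[:,0].min(),w[:,0].max(),w[:,1].min(),w[:,1].max()))
# large-cap radial profile from wrist14
z=np.load('wrist14.npz');c=(z['K'],z['D'],z['R'],z['t']);P=cloud(c,p,z['d']);r=np.hypot(P[:,0]-517.6,P[:,1]+53.7)
for a in range(0,36,4):
    k=(r>=a)&(r<a+4)&(P[:,2]>44)&(P[:,2]<58); print(a,k.sum(),P[k][:,2].mean().round(2) if k.any() else '')
E
```

```text
t 15.2 u 0.93 v -1.03 z 217.52 F [-0.4  0.6  0.7] T [-0.02 -0.02  0.02] g 1.001 xt [-0.2144 -0.9767]
[ 0.46  0.64  1.23 -0.    1.28 -2.47]
38 323 u -3.0 2.3 v -23.0 25.3
43 364 u -4.1 0.9 v -24.3 26.2
48 433 u -11.6 -0.4 v -24.8 26.5
53 491 u -15.0 -2.0 v -23.9 25.5
58 562 u -16.7 -3.5 v -22.9 25.1
63 720 u -18.2 -4.7 v -20.2 21.9
68 826 u -19.2 -6.5 v -15.4 17.0
73 80 u -16.5 -10.0 v -6.9 7.8
0 103 51.16
4 308 51.11
8 518 51.06
12 717 51.02
16 927 50.94
20 1141 50.9
24 1255 50.13
28 1515 48.85
32 209 48.43
```

View pics/wrist15.png

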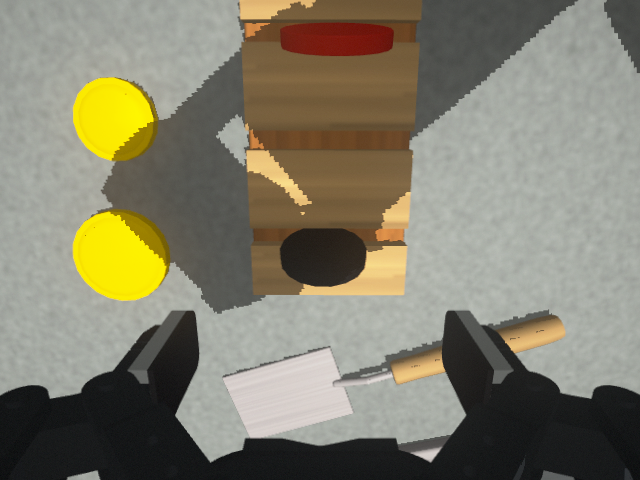

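Request:
move_arm(
  series=[
    [[-0.5,0.9,35],0,1],
    [[-0.5,0.9,65],0,1],
    [[-0.5,0.9,88],0,1],
    [[-0.5,0.9,103],0,1],
    [[-0.5,0.9,110],0,1],
    [[-0.5,0.9,110],0,1],
  ],
)

```text
time_s: 16.0
eef_pos: [514.0, 384.2, 107.5]
ee_rot: [0.0, -0.628, 0.778, -0.0]
force: [0.5, -0.8, 0.3]
grip_width: 1.002
```

```bash
python3 - <<'E'
from rel import *
disc('wrist16')
E
```

```text
t 16.0 u -484.41 v -420.97 z 107.50 F [ 0.5 -0.8  0.3] T [ 0.02 -0.08 -0.03] g 1.002 xt [-0.2119 -0.9773]
n [ 0.948  0.006 -0.317] tilt from vertical 18.5 mean [-3.2  0.1 52. ] min [-10.9 -24.7  33.6] max [ 4.3 25.  76. ] 1308
```

View pics/wrist16.png

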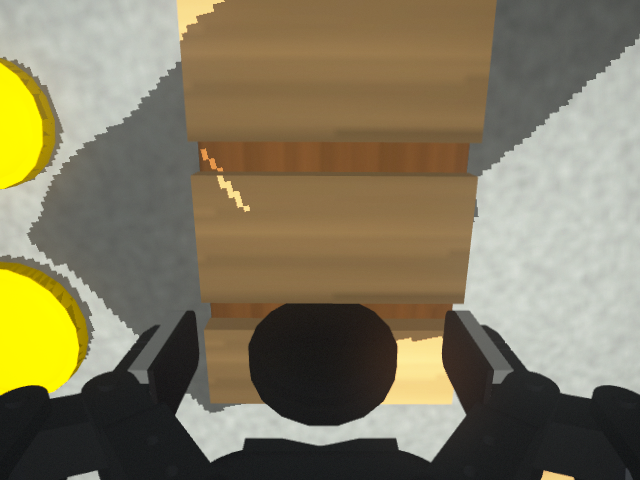

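Request:
move_arm(
  series=[
    [[-2.5,0,0.5],0,1],
    [[-2.5,0,0.5],0,0.75],
    [[-2.5,0,0.5],0,0.5],
    [[-2.5,0,0.5],0,0.4],
    [[-2.5,0,0.5],0,0.4],
    [[-2.5,0,0.5],0,0.4],
    [[-2.5,0,0.5],0,0.4],
  ],
  force=45,
)

```text
time_s: 16.92
eef_pos: [514.6, 386.8, 107.0]
ee_rot: [0.001, -0.628, 0.778, -0.0]
force: [0.3, -1.2, 5.8]
grip_width: 0.584
```

```bash
python3 - <<'E'
from rel import *
disc('wrist17')
E
```

```text
t 16.925 u -486.87 v -421.21 z 107.04 F [ 0.3 -1.2  5.8] T [-0.11 -0.1  -0.03] g 0.584 xt [-0.2114 -0.9774]
n [ 0.947  0.004 -0.322] tilt from vertical 18.8 mean [-0.7 -1.  51.7] min [ -8.8 -26.5  31.7] max [ 6.8 24.4 75.8] 1442
```

View pics/wrist17.png

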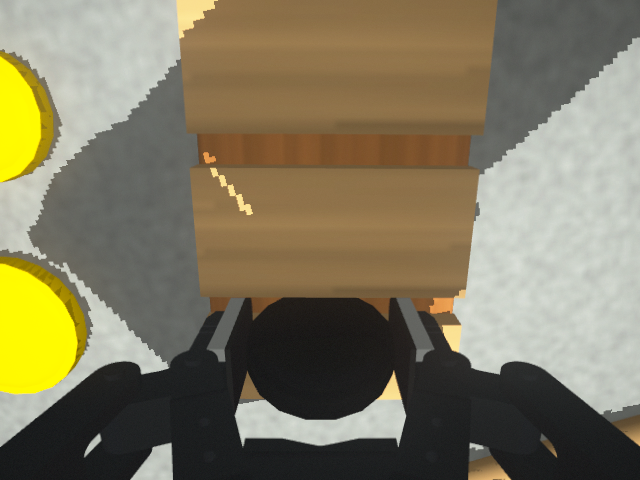

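Request:
move_arm(
  series=[
    [[0,0,-5],0,0.4],
    [[0,0,-15],0,0.4],
    [[0,0,-40],0,0.4],
    [[0,0,-85],0,0.4],
    [[0,0,-135],0,0.4],
    [[25,-9,-180],3,0.4],
    [[64,-24,-193],9,0.4],
    [[109,-41,-193],15,0.4],
    [[154,-57,-193],22,0.4],
    [[199,-74,-193],29,0.4],
  ],
)

```text
time_s: 18.23
eef_pos: [544.3, 175.1, 300.0]
ee_rot: [-0.0, -0.411, 0.911, 0.0]
force: [0.7, -0.3, -0.7]
grip_width: 0.582
```

```bash
python3 - <<'E'
from rel import *
s,_,_=rel((534.7,-272.5)); print(s['eef_pos'],s['joints'].round(2)); disc('wrist18')
E
```

```text
t 18.225 u -342.04 v 288.93 z 299.99 F [ 0.7 -0.3 -0.7] T [ 0.01 -0.02  0.02] g 0.582 xt [-0.6616 -0.7499]
[544.32922678 175.13115459 299.9931001 ] [ 0.11  0.42  1.36 -0.    1.37 -2.31]
t 18.225 u -491.45 v -292.31 z 299.99 F [ 0.7 -0.3 -0.7] T [ 0.01 -0.02  0.02] g 0.582 xt [-0.6616 -0.7499]
n [ 0.953  0.003 -0.304] tilt from vertical 17.7 mean [-0.9 -1.1 52.7] min [ -9.  -26.6  32.1] max [ 6.7 24.3 81.9] 1524
```

View pics/wrist18.png

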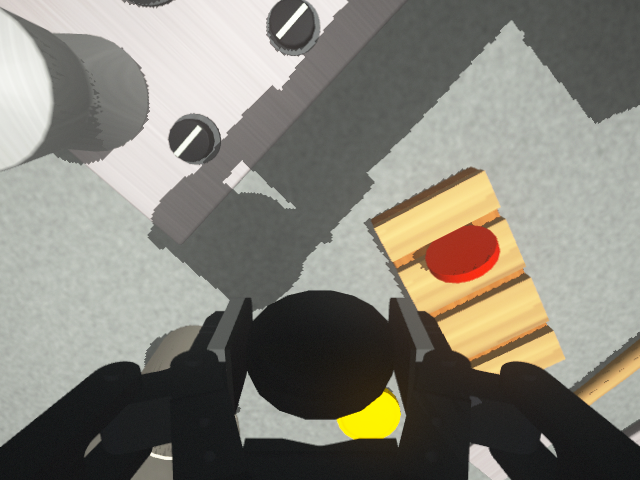

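Request:
move_arm(
  series=[
    [[29,-34,0],7,0.4],
    [[59,-70,0],14,0.4],
    [[89,-105,0],21,0.4],
    [[119,-140,0],28,0.4],
    [[149,-176,0],35,0.4],
    [[180,-212,0],42,0.4],
    [[212,-250,0],49,0.4],
    [[245,-289,0],56,0.4],
    [[276,-325,0],62,0.4],
    [[300,-354,0],64,0.4],
  ],
)

```text
time_s: 19.52
eef_pos: [613.0, -284.1, 299.7]
ee_rot: [-0.0, 0.134, 0.991, 0.0]
force: [1.0, 0.4, -0.5]
grip_width: 0.587
```

Request:
move_arm(
  series=[
    [[0,0,0],0,0.4],
  ],
)

```text
time_s: 19.65
eef_pos: [612.8, -284.7, 298.9]
ee_rot: [-0.001, 0.134, 0.991, 0.0]
force: [-0.2, 0.1, -1.9]
grip_width: 0.58
```

```bash
python3 - <<'E'
from flat import *
flat('wrist19',(517.6,-53.7),(534.7,-272.5),21)
from rel import *
rel((534.7,-272.5))
E
```

```text
19.65 [ 612.8405479  -284.65973311  298.8974432 ] [-5.60153682e-04  1.33814978e-01  9.91006167e-01  1.21204519e-04] [-0.61  0.67  0.97 -0.    1.51 -1.91]
A 3072 circ 527.3 -59.5 r 31.2 z 50.56 tilt deg [-3.48  1.66] [555   0] [639  44]
  hob z 7.722710191406861
B 1002 circ 535.7 -273.1 r 21.7 z 39.57 tilt deg [-0.21  0.21] [281  75] [337 134]
  hob z 7.825790937209888
t 19.7 u -78.32 v 10.50 z 299.23 F [ 0.4  0.1 -0.2] T [ 0.01  0.01 -0.07] g 0.587 xt [-0.9647  0.2634]
```

View pics/wrist19.png

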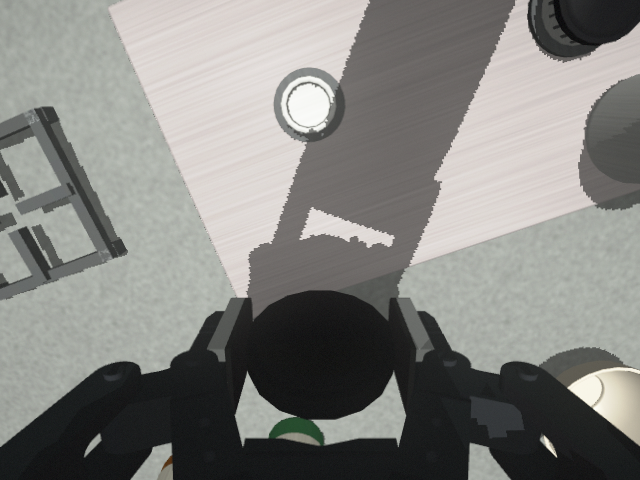

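Request:
move_arm(
  series=[
    [[40,-3,0],0,0.4],
    [[80,-6,0],0,0.4],
    [[113,-8.7,0],0,0.4],
    [[113,-8.7,40],0,0.4],
    [[113,-8.7,80],0,0.4],
    [[113,-8.7,115],0,0.4],
    [[113,-8.7,140],0,0.4],
    [[113,-8.7,150],0,0.4],
    [[113,-8.7,150],0,0.4],
    [[113,-8.7,150],0,0.4],
  ],
)

```text
time_s: 20.95
eef_pos: [502.4, -261.1, 150.9]
ee_rot: [0.001, 0.132, 0.991, -0.001]
force: [0.2, -0.8, -1.1]
grip_width: 0.584
```

```bash
python3 - <<'E'
from rel import *
rel((535.2,-272.8)); disc('wrist20')
E
```

```text
t 20.95 u 34.71 v 2.70 z 150.86 F [ 0.2 -0.8 -1.1] T [ 0.01 -0.02  0.01] g 0.584 xt [-0.9651  0.2619]
t 20.95 u -553.25 v -120.42 z 150.86 F [ 0.2 -0.8 -1.1] T [ 0.01 -0.02  0.01] g 0.584 xt [-0.9651  0.2619]
n [ 0.954  0.006 -0.299] tilt from vertical 17.4 mean [-2.1 -0.6 52.9] min [-10.1 -26.7  32. ] max [ 5.5 24.8 82. ] 1505
```

View pics/wrist20.png

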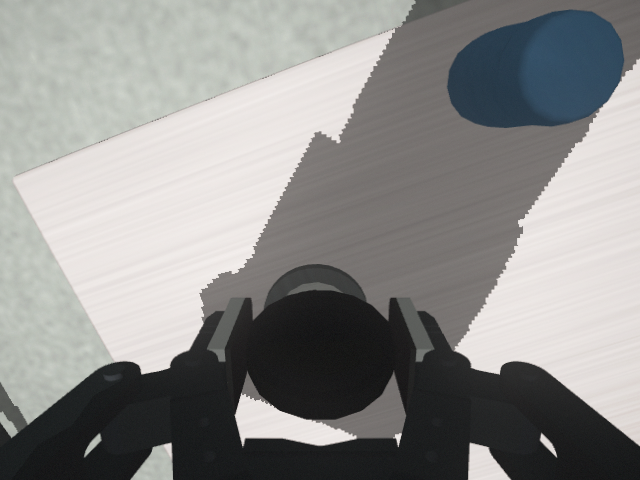

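```bash
python3 - <<'E'
from rel import *
from scipy.optimize import least_squares
s,xt,yt=rel((535.2,-272.8)); c=cam('wrist'); im,d=ctrl.capture('wrist')
ys,xs=np.mgrid[230:330,240:400]; p=np.c_[xs.ravel(),ys.ravel()];P=cloud(c,p,d)
dd=P[:,:2]-[535.2,-272.8];U=dd@xt;V=dd@yt
for z0,r0,nm in((14,29,'collar'),(40,21,'crown')):
    k=(abs(P[:,2]-z0)<1.5)&(np.hypot(U,V)<r0+6)
    if k.sum()<20: print(nm,k.sum());continue
    u,v=U[k],V[k]; pts=[]
    for b in np.arange(v.min(),v.max(),1.5):
        w=(v>=b)&(v<b+1.5)
        if w.any(): i=np.argmax(u[w]); pts.append((u[w][i],v[w][i]))
    pts=np.array(pts)[1:-1]
    f=least_squares(lambda q:np.hypot(pts[:,0]-q[0],pts[:,1]-q[1])-r0,[0,0],loss='soft_l1'); print(nm,k.sum(),'center u,v',f.x,'rms',np.sqrt(np.mean(f.fun**2)),'v range',v.min(),v.max(),'u max',u.max())
E
```

```text
t 21.0 u 34.74 v 2.63 z 150.78 F [-0.2  0.6 -0.5] T [-0.   -0.02  0.04] g 0.586 xt [-0.9651  0.262 ]
collar 1625 center u,v [-0.57750042 -0.22330184] rms 0.19512135411284232 v range -28.482274919138472 26.802002276302186 u max 28.736593082377386
crown 0
```

Request:
move_arm(
  series=[
    [[1,-1.5,14],0,0.4],
    [[1,-2.6,26],0,0.4],
    [[0,-2.6,32],0,0.4],
    [[-4,-2.6,32.2],0,0.4],
    [[-7.5,-2.6,32.2],0,0.4],
    [[-9.6,-2.6,32.2],0,0.4],
    [[-11.7,-2.6,32.5],0,0.4],
    [[-13.7,-2.6,32.8],0,0.4],
    [[-15.5,-2.6,33.4],0,0.4],
  ],
)

```text
time_s: 22.18
eef_pos: [515.2, -267.4, 116.6]
ee_rot: [-0.002, 0.132, 0.991, 0.0]
force: [-13.2, 2.6, 10.1]
grip_width: 0.586
```

```bash
python3 - <<'E'
from rel import *
rel((535.2,-272.8)); disc('wrist21')
E
```

```text
t 22.175 u 20.69 v -0.03 z 116.60 F [-13.2   2.6  10.1] T [0.5  2.21 0.05] g 0.586 xt [-0.9651  0.2618]
t 22.175 u -567.27 v -123.18 z 116.60 F [-13.2   2.6  10.1] T [0.5  2.21 0.05] g 0.586 xt [-0.9651  0.2618]
n [ 0.9    0.003 -0.436] tilt from vertical 25.8 mean [-1.2 -0.5 53.2] min [-12.5 -25.8  32. ] max [10.2 24.8 80.8] 1724
```

View pics/wrist21.png

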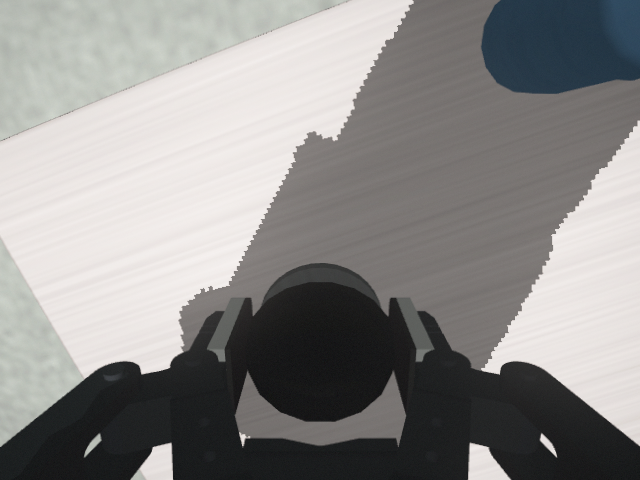

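Request:
move_arm(
  series=[
    [[-1.8,0,0.2],0,0.4],
    [[-3.6,0,0.8],0,0.4],
    [[-5.4,0,1.8],0,0.4],
    [[-7.2,0,3],0,0.4],
    [[-9,0,4.3],0,0.4],
  ],
)

```text
time_s: 22.85
eef_pos: [524.7, -270.0, 113.1]
ee_rot: [-0.001, 0.132, 0.991, -0.0]
force: [-6.1, 2.2, 11.6]
grip_width: 0.59
```

```bash
python3 - <<'E'
from rel import *
rel((535.2,-272.8)); disc('wrist22')
E
```

```text
t 22.85 u 10.88 v -0.07 z 113.10 F [-6.1  2.2 11.6] T [0.43 1.24 0.02] g 0.59 xt [-0.9651  0.262 ]
t 22.85 u -577.10 v -123.13 z 113.10 F [-6.1  2.2 11.6] T [0.43 1.24 0.02] g 0.59 xt [-0.9651  0.262 ]
n [ 0.729  0.002 -0.684] tilt from vertical 43.2 mean [ 2.3 -0.5 52. ] min [-14.6 -26.9  34.6] max [20.  25.7 73.6] 1991
```

View pics/wrist22.png

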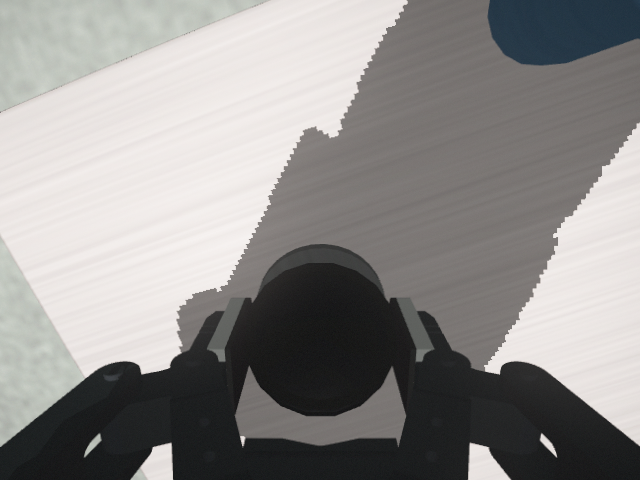

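Request:
move_arm(
  series=[
    [[-1.8,0,0.4],0,0.4],
    [[-3.6,0,1.1],0,0.4],
    [[-5.4,0,2.2],0,0.4],
    [[-7,0,3.5],0,0.4],
    [[-8.4,0,5],0,0.4],
  ],
)

```text
time_s: 23.52
eef_pos: [532.7, -272.2, 107.9]
ee_rot: [-0.001, 0.132, 0.991, 0.0]
force: [-8.0, 2.7, 11.7]
grip_width: 0.586
```

```bash
python3 - <<'E'
from rel import *
rel((535.2,-272.8)); disc('wrist23')
E
```

```text
t 23.525 u 2.61 v -0.06 z 107.94 F [-8.   2.7 11.7] T [ 0.55  1.63 -0.02] g 0.586 xt [-0.9651  0.262 ]
t 23.525 u -585.37 v -123.11 z 107.94 F [-8.   2.7 11.7] T [ 0.55  1.63 -0.02] g 0.586 xt [-0.9651  0.262 ]
n [ 0.499 -0.001 -0.867] tilt from vertical 60.1 mean [ 5.7 -0.4 50.4] min [-16.1 -27.   39. ] max [27.7 25.9 64.9] 2150
```

View pics/wrist23.png

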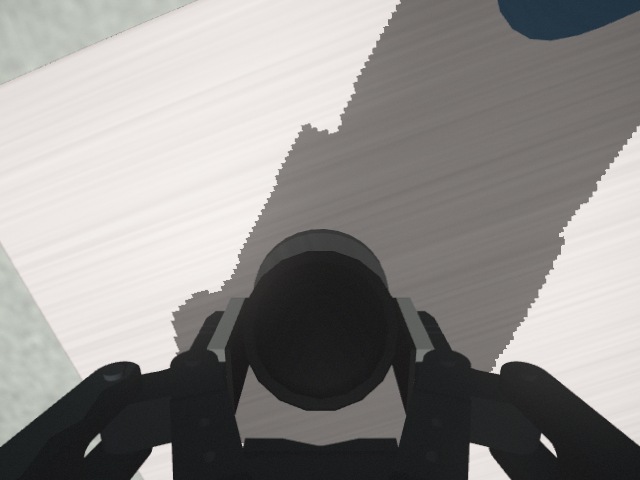

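Request:
move_arm(
  series=[
    [[-1.8,0,0.6],0,0.4],
    [[-3.6,0,1.8],0,0.4],
    [[-5.2,0,3.4],0,0.4],
    [[-6.4,0,5],0,0.4],
  ],
)

```text
time_s: 24.08
eef_pos: [538.5, -273.7, 102.6]
ee_rot: [-0.001, 0.132, 0.991, 0.0]
force: [-6.4, 2.6, 7.4]
grip_width: 0.582
```

```bash
python3 - <<'E'
from rel import *
rel((535.2,-272.8)); disc('wrist24')
E
```

```text
t 24.075 u -3.45 v -0.03 z 102.55 F [-6.4  2.6  7.4] T [0.36 1.28 0.01] g 0.582 xt [-0.9651  0.2619]
t 24.075 u -591.42 v -123.14 z 102.55 F [-6.4  2.6  7.4] T [0.36 1.28 0.01] g 0.582 xt [-0.9651  0.2619]
n [ 0.267 -0.006 -0.964] tilt from vertical 74.5 mean [ 8.5 -0.5 48.6] min [-16.6 -26.9  41.2] max [32.5 25.7 57.4] 2197
```

View pics/wrist24.png

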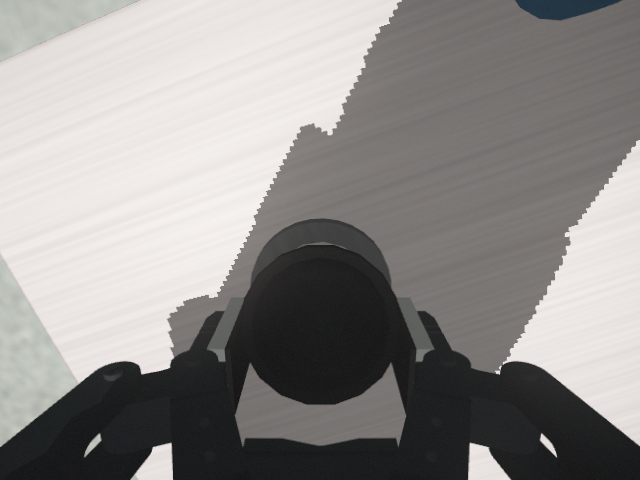

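Request:
move_arm(
  series=[
    [[-1.2,0,1.1],0,0.4],
    [[-2.4,0,2.4],0,0.4],
    [[-3.4,0,3.8],0,0.4],
    [[-3.6,0,4.6],0,0.4],
  ],
)

```text
time_s: 24.62
eef_pos: [542.4, -274.9, 98.2]
ee_rot: [-0.001, 0.132, 0.991, -0.0]
force: [-1.8, 1.0, 6.5]
grip_width: 0.583
```

```bash
python3 - <<'E'
from rel import *
rel((535.2,-272.8)); disc('wrist25')
E
```

```text
t 24.625 u -7.53 v -0.08 z 98.21 F [-1.8  1.   6.5] T [0.22 0.46 0.02] g 0.583 xt [-0.9651  0.2621]
t 24.625 u -595.52 v -123.09 z 98.21 F [-1.8  1.   6.5] T [0.22 0.46 0.02] g 0.583 xt [-0.9651  0.2621]
n [ 0.086 -0.002 -0.996] tilt from vertical 85.0 mean [10.  -0.4 47. ] min [-16.7 -26.9  43.7] max [33.8 26.1 51.3] 2134
```

View pics/wrist25.png

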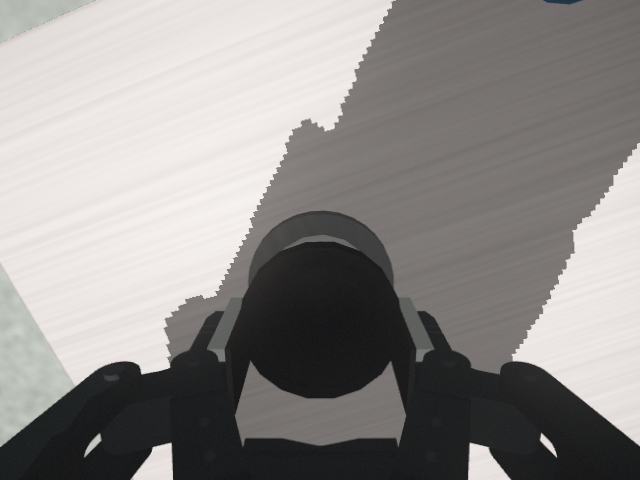

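Request:
move_arm(
  series=[
    [[-0.4,0,0.8],0,0.4],
    [[-0.6,0,1.6],0,0.4],
    [[-0.6,0,2.4],0,0.4],
    [[-0.6,0,2.4],0,0.4],
  ],
)

```text
time_s: 25.18
eef_pos: [543.4, -275.1, 96.3]
ee_rot: [0.0, 0.132, 0.991, -0.0]
force: [-4.6, 2.0, 10.1]
grip_width: 0.587
```

```bash
python3 - <<'E'
from rel import *
rel((535.2,-272.8)); disc('wrist26')
E
```

```text
t 25.175 u -8.50 v -0.05 z 96.28 F [-4.6  2.  10.1] T [ 0.41  1.07 -0.03] g 0.587 xt [-0.9651  0.262 ]
t 25.175 u -596.47 v -123.10 z 96.28 F [-4.6  2.  10.1] T [ 0.41  1.07 -0.03] g 0.587 xt [-0.9651  0.262 ]
n [ 0.015 -0.001 -1.   ] tilt from vertical 89.1 mean [10.7 -0.6 46.2] min [-16.4 -27.   43.9] max [34.3 26.  48.6] 2090
```

View pics/wrist26.png

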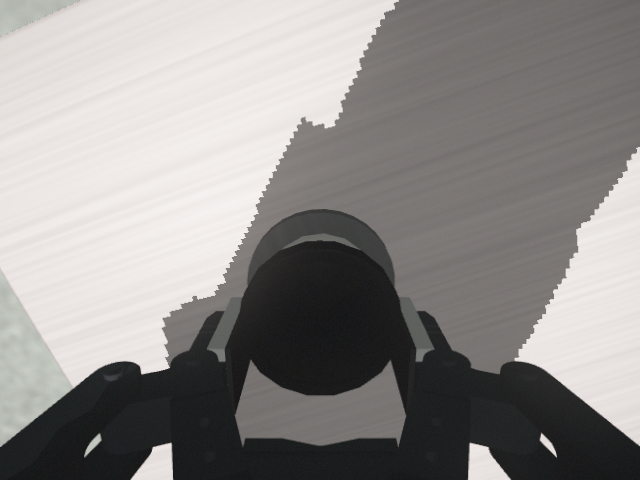

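Request:
move_arm(
  series=[
    [[0.5,0,0.8],0,0.4],
    [[0.5,0,0.8],0,0.4],
    [[0.5,0,-0.6],0,0.5],
    [[0.5,0,-0.6],0,0.57],
    [[0.5,0,-0.6],0,0.63],
    [[0.5,0,-0.6],0,0.72],
    [[0.5,0,-0.6],0,0.78],
    [[0.5,0,-0.6],0,0.78],
  ],
)

```text
time_s: 26.22
eef_pos: [542.8, -274.8, 95.4]
ee_rot: [-0.0, 0.132, 0.991, 0.0]
force: [0.1, 0.0, 0.2]
grip_width: 0.78
```

```bash
python3 - <<'E'
from rel import *
rel((535.2,-272.8)); disc('wrist27')
E
```

```text
t 26.225 u -7.88 v 0.02 z 95.40 F [0.1 0.  0.2] T [ 0.01 -0.03 -0.02] g 0.78 xt [-0.965   0.2623]
t 26.225 u -595.89 v -122.85 z 95.40 F [0.1 0.  0.2] T [ 0.01 -0.03 -0.02] g 0.78 xt [-0.965   0.2623]
n [ 0.011 -0.    -1.   ] tilt from vertical 89.3 mean [10.2 -0.5 45.3] min [-16.9 -26.   43.2] max [33.3 24.9 47.7] 2053
```

View pics/wrist27.png

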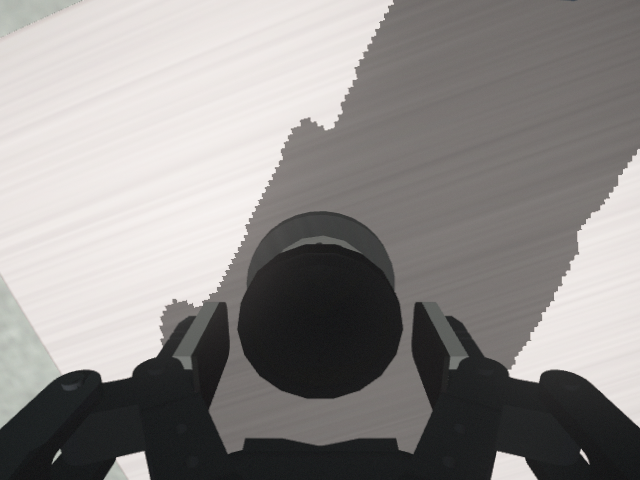

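Request:
move_arm(
  series=[
    [[0,0,-15],0,0.8],
    [[0,0,-50],0,0.8],
    [[0,0,-100],0,0.8],
    [[0,0,-150],0,0.8],
    [[-25,10,-190],0,0.8],
    [[-55,20,-200],0,0.8],
    [[-65,20,-200],0,0.8],
    [[-65,20,-200],0,0.8],
  ],
)

```text
time_s: 27.28
eef_pos: [610.9, -272.4, 296.0]
ee_rot: [0.0, 0.132, 0.991, -0.0]
force: [-0.4, -1.2, 0.2]
grip_width: 0.801
```

```bash
python3 - <<'E'
from flat import *
flat('wrist28',(517.6,-53.7),(535.2,-272.8),21)
z=np.load('wrist28.npz');c=(z['K'],z['D'],z['R'],z['t'])
ys,xs=np.mgrid[0:480,0:640]; p=np.c_[xs.ravel(),ys.ravel()];P=cloud(c,p,z['d'])
r=np.hypot(P[:,0]-535,P[:,1]+272.8)
for a in range(0,28,4):
    k=(r>=a)&(r<a+4)&(P[:,2]>44)&(P[:,2]<58); print(a,k.sum(),P[k][:,2].mean().round(2) if k.any() else '')
im,d=ctrl.capture('top'); save('top2',im); im,d=ctrl.capture('scene'); save('scene2',im)
E
```

```text
27.275 [ 610.94832293 -272.44277315  296.02659   ] [ 2.09560238e-04  1.32068472e-01  9.91240563e-01 -1.46951902e-04] [-0.59  0.65  1.   -0.    1.49 -1.9 ]
A 3930 circ 518.4 -54.7 r 33.1 z 50.83 tilt deg [-2.76  0.88] [542   0] [638  52]
  hob z 7.7531216392548
B 4064 circ 534.9 -273.3 r 25.8 z 50.14 tilt deg [-0.2  -0.03] [257  73] [328 145]
  hob z 7.817910825246315
0 99 51.13
4 301 51.11
8 505 51.07
12 701 50.97
16 893 50.5
20 1082 48.97
24 483 48.71
```

View pics/wrist28.png

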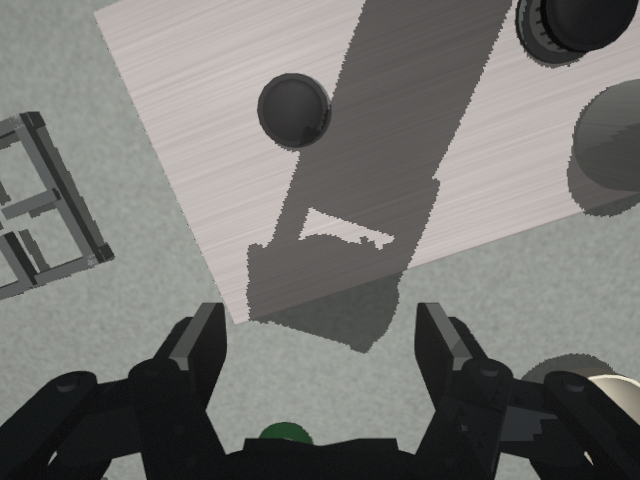

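View pics/top2.png

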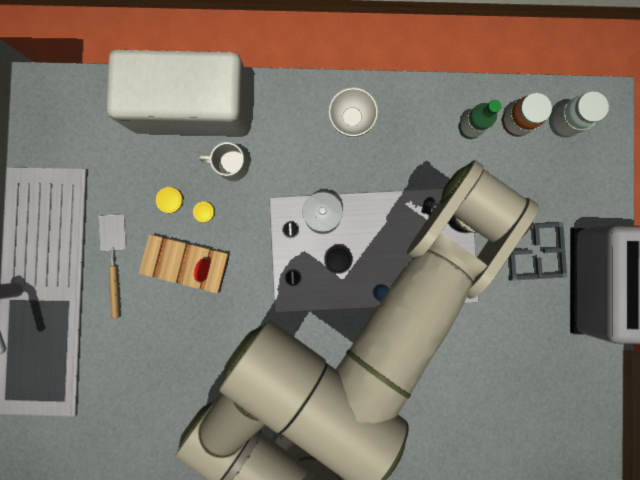

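View pics/scene2.png

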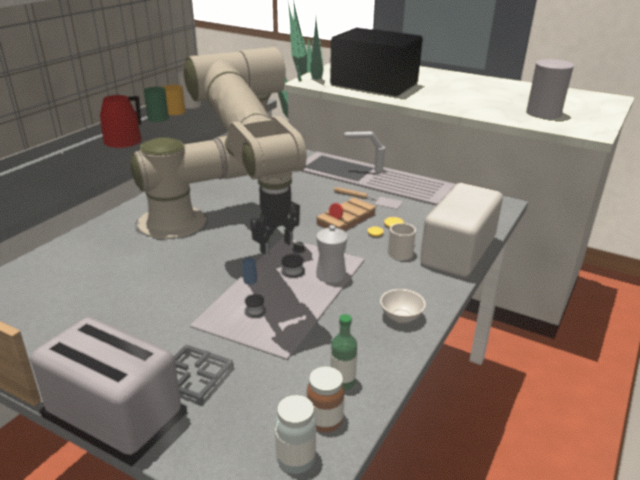

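Request:
move_arm(
  series=[
    [[0,0,0],0,0.8],
    [[0,0,0],0,0.8],
  ],
)

```text
time_s: 27.68
eef_pos: [610.6, -272.6, 295.7]
ee_rot: [0.0, 0.132, 0.991, -0.0]
force: [-0.0, -0.6, -0.3]
grip_width: 0.8
```

```bash
python3 - <<'E'
from rig import ctrl
print(ctrl.finish_job())
E
```

```text
the job is handed in; nothing more can be done
None
```

Both caps are back on their own burners, black face up and foot in the pocket. I placed the large one first, then the small one, and handed the job in at about 27.7 s. I gripped each cap across its rim, tipped it flat against the burner's crown edge while pressing it into the pocket, and then let go. The highest force I read was about 26 N.

**Last checks:**

| Cap | Tilt | Rim top (49 mm expected) | Offset from burner centre |
|---|---|---|---|
| Large | about 0.1° | about 48.8 mm | about 1 mm |
| Small | about 0.2° | about 48.9 mm | about 1 mm |

In the last top and scene pictures, the red lid, yellow look-alikes and other items look unmoved.

**Disagreements and slips:**
- The last view of the large cap gave a tilt of about 2.8°. The cap was cut off at the edge of that picture, so I trust the earlier full view taken just after I let go of it.
- The centre of each cap's top reads about 2 mm above its rim. I took that as a raised middle, since it is the same on both caps.
- Both caps slid roughly 10–15 mm sideways between the pads while being tipped, but stayed held throughout.

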